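# Pack a salvaged lamp, heavy iron below, light cover on top

## Task

Pack the oblong lamp for shipping in the plywood crate, heaviest part lowest: first set the oblong open-topped cast-iron housing upright and flat on the crate's floor, then lay its light oblong aluminium cover, lug up, flat on top of the housing, centred on it and lined up with its length. Lower both in rather than drop them; the round iron pulley and the round cover belong to another order, so leave them where they are.

Things in the scene. Friction and masses are not known exactly. Their poses are not given: they have to be found in the camera images.
- crate_in (a point): Open-topped plywood packing crate, held fast on the bench, empty. Outside 192 x 166 x 88 mm high, walls and floor 8 mm thick, so inside 176 (its x) x 150 (its y) mm and 80 mm deep. The point is the centre of the inner floor, 8 mm above the bench; x runs along the long side, z up.
- housing_mid (a point): Dark cast-iron lamp housing: open-topped oblong trough 84 (x) x 50 (y) x 42 mm high, 7 mm walls, white block inside, a boss and a low foot (10 mm thick) at each end, 116 mm long in all. About 0.75 kg, the heaviest. Starts upright; grasp from above across the 50 mm width (long sides are plain). Point: its centre, 21 mm above its underside; x along its length, z up.
- cover_mid (a point): Lamp cover: oblong aluminium plate 100 (x) x 66 (y) x 5 mm thick, flat underneath, an upright lug amid its top, 36 (x) x 14 (y) x 26 mm tall; 31 mm high in all, 0.11 kg. Starts flat, lug up; grasp the lug from above across its 14 mm. Point: on its axis, 15.5 mm above its underside; 36.5 mm above the housing's when lying on it. x along its length, z up.
- pulley_mid (a point): Bystander: round dark iron pulley with a groove, 72 mm across, 42 mm high, standing on its flat face. The point is its centre, half-way up.
- roundcover_mid (a point): Bystander: round aluminium cover 84 mm across and 5 mm thick with a round knob 20 mm across and 24 mm tall. The point is on its axis, half-way up, 14.5 mm above the bench.
Not all that is in view belongs to the job. What is shaped like the part that bears housing_mid but blue or green is not meant. What is shaped like the part that bears cover_mid but green is not meant.

How it is judged:
By the outcome, as a careful person would: the job done as asked, in the order asked, and still so for the second after the job is handed in, with the robot touching nothing.
It also fails if it takes over 64 s, if anything falls off the work surface, if the arm or the gripper's body presses on something with over 40 N, if the wrist force passes 120 N, or if a joint passes its speed limit or range.

## Robot

A 6-joint arm with a two-finger parallel gripper is mounted at the origin on the work surface. World frame = base frame: x ahead of the robot, y to its left, z up, the work surface at z = 0. Lengths are in mm, angles in rad, forces in N, time in s.
With the tool pointing down it reaches from about 425 to 950 mm from the base axis. Payload 3.5 kg.
Tool frame: the origin (TCP) lies midway between the tips of the shut fingers; the grasp point (between the pads) lies 19 mm behind it (bot.grasp_offset is the z of the grasp point in the tool frame, in mm); z points along the fingers, y is the line along which they close (so a half turn about z gives the same grasp; the last joint's range is limited). The gripper opens to 85 mm and grips with 20 to 120 N. Pads are 22 mm wide; open, the fingers measure 114 mm over their backs; the gripper's body (76 mm by 85 mm) begins 54 mm behind the grasp point. The pads swing forward as they close: fully open they stand 13 mm farther back than shut.
Start: joints at [1.062, 0.286, 1.577, -0, 1.279, -0.15], TCP at [236.99, 632.014, 198.925] pointing down, gripper open.
Joint ranges: [-2.77, 2.77], [-0.9, 2.22], [0.21, 2.48], [-1.53, 4.67], [0.24, 2.81], [-2.84, 2.84]. Speed limits (rad/s): [2.79, 2.79, 3.14, 3.14, 3.14, 3.14].

## Interface

Orientations are given as a unit quaternion [w, x, y, z].
In Python, from bench import bot, capture gives the robot as it stands.
- The arm moves only by the tool apply_moves, never from a script. Its argument "steps" is a list of rows, each a list of 7 numbers: the shift along the tool's x, y, z in mm, then the turn, a rotation vector about the tool's x, y, z in degrees, then the gripper command: -1 is shut, 1 is fully open, values between are in proportion. In form: [[tx, ty, tz, ax, ay, az, fingers], ...]. A call has 1 to 10 rows; each row shifts and turns the commanded pose from where the row before left it, along the tool's axes as they then stand; what a row does not reach is not made up. A row lasts 1/8 s, in which the tool goes at most 62.5 mm and 10.7 degrees, less where a joint would pass 70% of its speed; a pose out of reach is approached as far as the arm can. A call with a gripper value outside its range is refused whole. The fingers move at their own pace and stop on an object; "newtons" is the grip in N (left out, the last holds). Time passes only in rows, so rows that do not move let the fingers close. It gives the time, the measured TCP pose, the force, the opening and the grip force at its end, in the units of the state.
- bot.get_state(): the state, without advancing time (a new reading comes with each control period).
- capture(name): name is "side" or "top"; returns a dict with "color" (420x560x3 uint8, red, green, blue), "fx", "fy", "cx", "cy" (pixels), "world_from_camera" (4x4, takes a point from camera to world coordinates). Camera axes: x right, y up, looking along -z (the intrinsics and any distortion apply to the point x, -y, -z); pixel columns grow to the right and rows downward; lengths in mm; the calibration is good to about 2 mm. A picture is of the moment at which its call begins. There is no depth.
- bot.job_done(): hands the job in; it is judged then, once.
The state is a dict: "clock": time; "joints": joint angles; "joint_velocities": joint speeds; "joint_efforts": joint torques, N m; "ee_pos": TCP position; "tool_rot": TCP orientation; "contact_force": force on the tool from outside, world axes, zero at the start; "wrist_torque": the same for the moment, N m; "grip_width": opening from 0.0 (shut) to 1.0 (fully open); "grasp_force": force on a finger pad.
Only numpy, scipy, OpenCV 4.12 (cv2) and the standard library are available. Lean on these libraries where they do the work, as an engineer would, in place of code of your own. Each camera call takes 0.05 s, during which the arm holds its last target. There are 200 camera calls.

## Working session

There is one attempt and no reset: what is moved stays moved. The work goes in short steps, Python scripts to look and compute and a tool call to move; the robot and the scene stay as the last step left them, time stands still between calls to the robot, and variables do not carry over. Pictures are saved under pics/ and viewed, at most 10 in all, crops included, and the job is handed in when it is done.

Besides the shell and the picture viewer there is one more tool, called after "Emit:" by a JSON object that holds its "method" and its "body", one argument or row to a line. apply_moves: Moves the arm, as the interface text tells. Its arguments: {"type":"object","properties":{"steps":{"type":"array"},"newtons":{"type":"number"}},"required":["steps"]}

```bash
mkdir -p pics; ls; python3 - <<'E'
from bench import bot,capture
import cv2,json
for n in("top","side"):
    c=capture(n); cv2.imwrite(f"pics/{n}0.png",cv2.resize(c["color"][:,:,::-1],(800,600),interpolation=cv2.INTER_CUBIC))
    print(n,c["fx"],c["fy"],c["cx"],c["cy"],[k for k in c]);print(c["world_from_camera"])
s=bot.get_state();print(s);print(bot.grasp_offset)
E
```

```text
pics
top 416.56190982036713 416.56190982036713 283.89197332388795 202.52273111392591 ['color', 'fx', 'fy', 'cx', 'cy', 'world_from_camera']
[[-1.37507416e-02  9.89878628e-01 -1.41248782e-01  4.33163186e+02]
 [-9.99901302e-01 -1.40199096e-02 -9.10623718e-04 -8.61290784e+01]
 [-2.88170211e-03  1.41222319e-01  9.89973713e-01  1.15730629e+03]
 [ 0.00000000e+00  0.00000000e+00  0.00000000e+00  1.00000000e+00]]
side 384.4798468798457 384.4798468798457 280.99103600383336 209.1706751772901 ['color', 'fx', 'fy', 'cx', 'cy', 'world_from_camera']
[[-9.34749861e-01  1.97051007e-01 -2.95657907e-01  3.21308573e+02]
 [-3.55294647e-01 -5.11597711e-01  7.82325697e-01  6.59422766e+02]
 [ 2.90015755e-03  8.36324508e-01  5.48227057e-01  5.66488498e+02]
 [ 0.00000000e+00  0.00000000e+00  0.00000000e+00  1.00000000e+00]]
{'clock': 0.1, 'joints': array([ 1.06199740e+00,  2.87105650e-01,  1.57803446e+00,  1.01968785e-05,
        1.27862414e+00, -1.50001189e-01]), 'joint_velocities': array([ 0.00198257, -0.00129529, -0.00343251, -0.00070895, -0.00198062,
       -0.00095444]), 'joint_efforts': array([ 1.72905511e-03, -4.07301772e+01, -2.93696237e+01, -1.24588669e-04,
        3.42404630e-03,  1.91505512e-05]), 'ee_pos': array([236.66574006, 631.43501062, 197.66444395]), 'tool_rot': array([-3.55847333e-04,  1.78439466e-01,  9.83950292e-01, -1.02584306e-03]), 'contact_force': array([ 0.26250166,  0.39396537, -0.25400162]), 'wrist_torque': array([ 0.03869638,  0.04622277, -0.0423716 ]), 'grasp_force': 0.0, 'grip_width': 1.0028206105258954}
-18.700000000000003
```

View pics/top0.png

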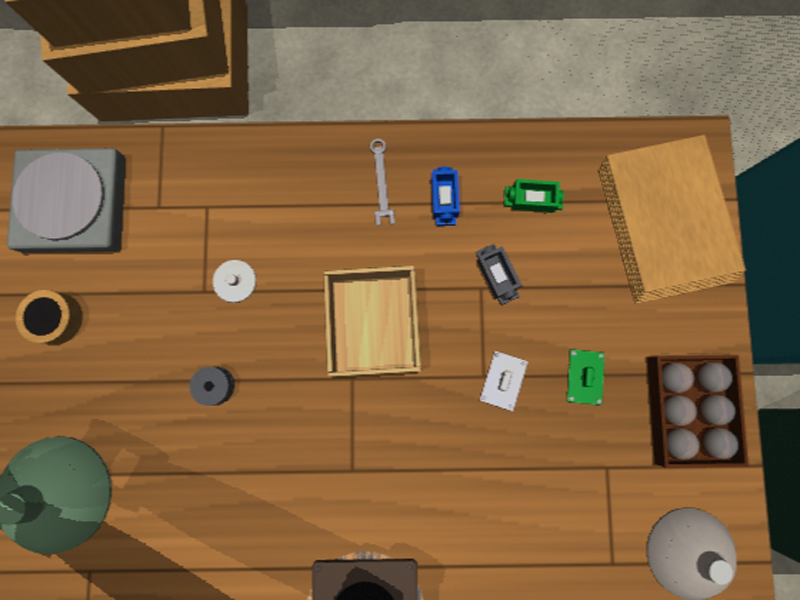

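View pics/side0.png

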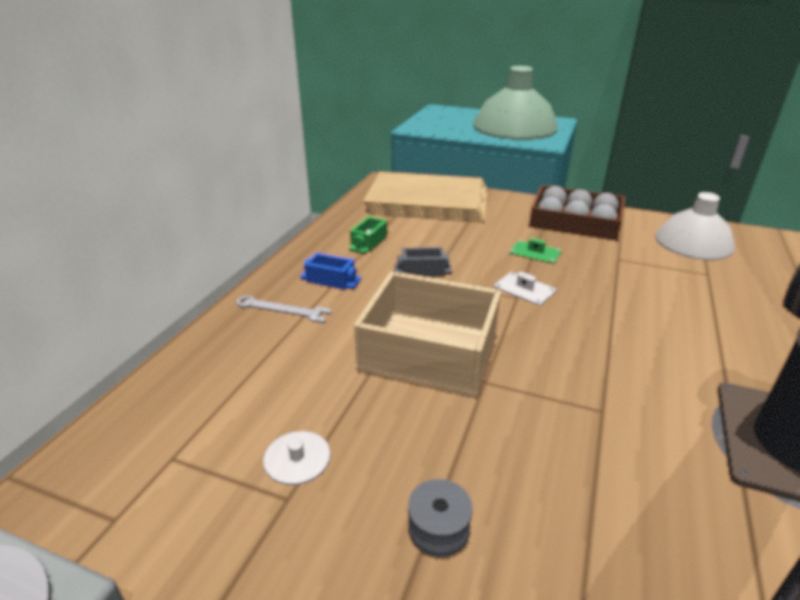

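The top picture shows three housing shapes: dark grey at (499,273), blue at (445,196) and green at (534,196). Only the dark one fits "dark cast-iron". There are two cover shapes, bare grey at (503,380) and green at (586,377), and the bare grey one fits. The crate's rim spans (325–420, 267–376). I'll confirm in one enlarged crop and measure at the same time.

```bash
cat > h.py <<'E'
import numpy as np,cv2
from bench import bot,capture
def ray(c,u,v,z):
    """pixels (u,v) -> world points on plane z"""
    T=c["world_from_camera"]; u=np.atleast_1d(u).astype(float); v=np.atleast_1d(v).astype(float)
    d=np.stack([(u-c["cx"])/c["fx"],-(v-c["cy"])/c["fy"],-np.ones_like(u)],1)@T[:3,:3].T
    return T[:3,3]+d*((z-T[2,3])/d[:,2])[:,None]
def proj(c,p):
    T=c["world_from_camera"]; q=(np.atleast_2d(p)-T[:3,3])@T[:3,:3]
    return np.stack([c["cx"]-c["fx"]*q[:,0]/q[:,2],c["cy"]+c["fy"]*q[:,1]/q[:,2]],1)
def box(L,W,x,y,a,z):
    ca,sa=np.cos(a),np.sin(a)
    return np.array([[x+ca*i*L/2-sa*j*W/2,y+sa*i*L/2+ca*j*W/2,z] for i,j in((1,1),(1,-1),(-1,-1),(-1,1))])
def draw(im,c,pts,x0,y0,s,col):
    q=((proj(c,pts)-[x0,y0]+.5)*s).astype(int); cv2.polylines(im,[q.reshape(-1,1,2)],True,col,1)
E
cat > m.py <<'E'
from h import *
c=capture("top"); im=c["color"].astype(int); sat=im.max(2)-im.min(2); g=im.mean(2)
def fit(mask,z,name):
    n,l,st,ce=cv2.connectedComponentsWithStats(mask.astype(np.uint8)); k=1+st[1:,4].argmax()
    v,u=np.where(l==k); w=ray(c,u,v,z)[:,:2].astype(np.float32); r=cv2.minAreaRect(w); print(name,len(u),r,w.mean(0)); return r
def win(x0,y0,x1,y1):
    m=np.zeros(g.shape,bool); m[y0:y1,x0:x1]=1; return m
h=fit(win(328,165,372,218)&(sat<40)&(g<130),20,"housing")
k=fit(win(330,240,374,292)&(sat<40)&(g>120),5,"cover")
for q in [(325,270),(414,267),(420,372),(328,376)]: print("crate rim",ray(c,q[0]*.7-.15,q[1]*.7-.15,88))
s=5; x0,y0=325,165
crop=cv2.resize(c["color"][165:285,325:425,::-1],None,fx=s,fy=s,interpolation=cv2.INTER_CUBIC); cv2.imwrite("pics/crop1.png",crop)
x1,y1=222,182; cr=cv2.resize(c["color"][182:270,222:302,::-1],None,fx=6,fy=6,interpolation=cv2.INTER_CUBIC); cv2.imwrite("pics/crop2.png",cr[:,:])
E
python3 m.py; python3 -c "
import cv2,numpy as np
a=cv2.imread('pics/crop1.png');b=cv2.imread('pics/crop2.png');b=cv2.resize(b,(300,330));o=np.zeros((600,800,3),np.uint8);o[:,:500]=a;o[:330,500:]=b;cv2.imwrite('pics/c1.png',o)"
```

```text
housing 698 ((624.7398681640625, -265.2772521972656), (115.05013275146484, 58.6907958984375), 24.230941772460938) [ 624.6143 -265.1763]
cover 888 ((419.1841125488281, -269.7525634765625), (67.36248016357422, 99.17195892333984), 70.81455993652344) [ 418.9449  -269.69855]
crate rim [[623.80935538  61.70572813  88.        ]]
crate rim [[ 627.04964468 -100.7260945    88.        ]]
crate rim [[ 437.12685685 -108.42302588   88.        ]]
crate rim [[432.33175835  55.32951958  88.        ]]
```

View pics/c1.png

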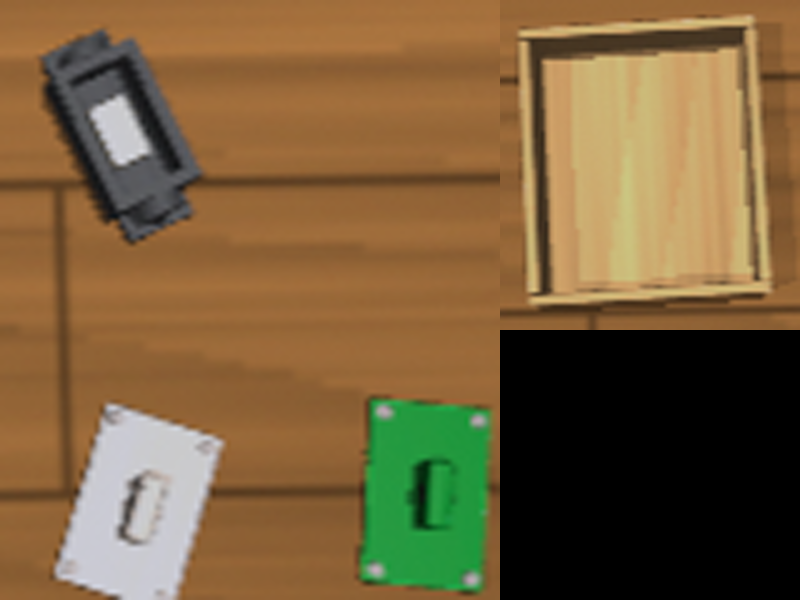

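Confirmed: the dark iron trough is at crop (122,135) and the bare aluminium cover at crop (140,505). The green cover at (430,495) is the decoy, and the crate is empty. Turning the tool first, raised clear of the lamp shade.

Emit:
{"method": "apply_moves", "body": {
  "steps": [
    [0,0,-50,0,0,0,1],
    [0,0,0,0,0,10.4,1],
    [0,0,0,0,0,10.4,1],
    [0,0,0,0,0,10.4,1],
    [0,0,0,0,0,10.4,1],
    [0,0,0,0,0,10.4,1],
    [0,0,0,0,0,10.4,1],
    [0,0,0,0,0,10.4,1],
    [0,0,0,0,0,10.4,1],
    [0,0,0,0,0,10.4,1]
  ],
  "newtons": 80
}}

```text
clock: 1.4
ee_pos: [236.9, 631.8, 248.3]
tool_rot: [0.0, 0.841, 0.541, -0.0]
contact_force: [0.5, 0.4, 0.4]
grip_width: 1.001
grasp_force: 0.0
```

Emit:
{"method": "apply_moves", "body": {
  "steps": [
    [0,0,0,0,0,10.4,1],
    [0,0,0,0,0,10.4,1],
    [0,0,0,0,0,10.4,1],
    [0,0,0,0,0,10.4,1],
    [0,0,0,0,0,0,1]
  ]
}}

```text
clock: 2.02
ee_pos: [236.9, 631.8, 248.4]
tool_rot: [0.0, 0.977, 0.211, -0.0]
contact_force: [1.0, 1.0, 0.2]
grip_width: 1.0
grasp_force: 0.0
```

```bash
cat > go.py <<'E'
# usage: go.py x y z yaw_deg : tool-frame shift and tool-z turn to a tool-down target
import sys
from h import *
from scipy.spatial.transform import Rotation as R
def go(x,y,z,yaw,p=None,r=None):
    s=bot.get_state(); p=s["ee_pos"] if p is None else p
    r=R.from_quat(np.roll(s["tool_rot"],-1)) if r is None else r
    w=np.deg2rad(yaw); t=R.from_matrix(np.array([[np.cos(w),np.sin(w),0],[np.sin(w),-np.cos(w),0],[0,0,-1]]))
    print("t",round(s["clock"],2),"pos",p.round(1),"shift",r.inv().apply(np.array([x,y,z])-p).round(1),"turn",(r.inv()*t).as_rotvec(degrees=True).round(2),"F",s["contact_force"].round(1),"grip",round(s["grip_width"],3),round(s["grasp_force"],1),"j",s["joints"].round(2))
if __name__=="__main__":
    go(*map(float,sys.argv[1:5]))
E
python3 go.py 480 300 250 24.5; python3 go.py 624.7 -265.2 250 24.5
```

```text
t 2.02 pos [236.9 631.8 248.4] shift [ 84.6 402.5  -1.5] turn [ 0.03  0.04 -0.14] F [1.  1.  0.2] grip 1.0 0.0 j [ 1.06  0.25  1.53 -0.    1.36  2.21]
t 2.02 pos [236.9 631.8 248.4] shift [-16.7 977.1  -1. ] turn [ 0.03  0.04 -0.14] F [1.  1.  0.2] grip 1.0 0.0 j [ 1.06  0.25  1.53 -0.    1.36  2.21]
```

Emit:
{"method": "apply_moves", "body": {
  "steps": [
    [10.5,50,0,0,0,0,1],
    [10.5,50,0,0,0,0,1],
    [10.5,50,0,0,0,0,1],
    [10.5,50,0,0,0,0,1],
    [10.5,50,0,0,0,0,1],
    [10.5,50,0,0,0,0,1],
    [10.5,50,0,0,0,0,1],
    [10.5,50,0,0,0,0,1]
  ]
}}

```text
clock: 3.02
ee_pos: [478.5, 300.3, 248.9]
tool_rot: [-0.0, 0.977, 0.212, 0.0]
contact_force: [0.6, -0.1, 0.7]
grip_width: 0.997
grasp_force: 0.0
```

Emit:
{"method": "apply_moves", "body": {
  "steps": [
    [-10,57,0,0,0,0,1],
    [-10,57,0,0,0,0,1],
    [-10,57,0,0,0,0,1],
    [-10,57,0,0,0,0,1],
    [-10,57,0,0,0,0,1],
    [-10,57,0,0,0,0,1],
    [-10,57,0,0,0,0,1],
    [-10,57,0,0,0,0,1],
    [-10,57,0,0,0,0,1],
    [-10,57,0,0,0,0,1]
  ]
}}

```text
clock: 4.28
ee_pos: [620.9, -260.8, 248.8]
tool_rot: [-0.0, 0.977, 0.212, 0.0]
contact_force: [1.1, 1.0, 0.1]
grip_width: 0.999
grasp_force: 0.0
```

Emit:
{"method": "apply_moves", "body": {
  "steps": [
    [0,0,50,0,0,0,1],
    [0,0,50,0,0,0,1],
    [0,0,0,0,0,0,1],
    [0,0,0,0,0,0,1]
  ]
}}

```text
clock: 4.78
ee_pos: [621.6, -259.4, 151.0]
tool_rot: [0.001, 0.978, 0.211, 0.001]
contact_force: [2.0, 0.0, -0.1]
grip_width: 1.0
grasp_force: 0.0
```

```bash
python3 go.py 624.7 -265.2 5 24.5
python3 - <<'E'
from h import *
o=np.zeros((600,800,3),np.uint8)
for i,(n,w) in enumerate((("top",(315,150,415,250)),("side",(250,130,350,230)))):
    c=capture(n); x0,y0,x1,y1=w
    k=cv2.resize(c["color"][y0:y1,x0:x1,::-1],(400,400),interpolation=cv2.INTER_CUBIC)
    if i==0:
        for z in(0,42): draw(k,c,box(84,50,624.7,-265.2,np.deg2rad(24.5),z),x0,y0,4,(0,255,255) if z else (255,0,0))
    else:
        draw(k,c,box(84,50,624.7,-265.2,np.deg2rad(24.5),42),x0,y0,4,(0,255,255))
    o[:400,400*i:400*i+400]=k
cv2.imwrite("pics/c2.png",o[:400])
E
```

```text
t 4.78 pos [ 621.6 -259.4  151. ] shift [  0.2   6.2 146. ] turn [ 0.12 -0.08 -0.17] F [ 2.   0.  -0.1] grip 1.0 0.0 j [-0.55  0.32  1.62  0.    1.19  0.6 ]
```

View pics/c2.png

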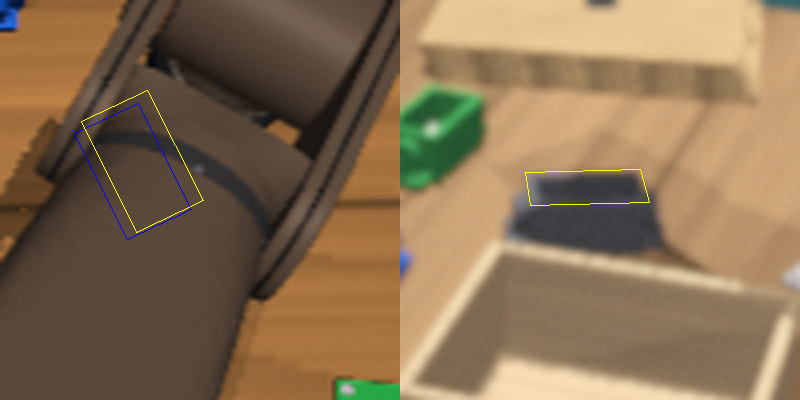

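The overlay matches the dark housing at crop (590,190) in the side view. In the top view the arm hides it. Now going down.

Emit:
{"method": "apply_moves", "body": {
  "steps": [
    [0,6,0,0,0,0,1],
    [0,0,30,0,0,0,1],
    [0,0,30,0,0,0,1],
    [0,0,25,0,0,0,1],
    [0,0,20,0,0,0,1],
    [0,0,15,0,0,0,1],
    [0,0,12,0,0,0,1],
    [0,0,12,0,0,0,1],
    [0,0,0,0,0,0,1]
  ]
}}

```text
clock: 6.0
ee_pos: [622.5, -264.1, 3.8]
tool_rot: [-0.001, 0.978, 0.21, -0.001]
contact_force: [0.1, 0.4, 0.0]
grip_width: 0.999
grasp_force: 0.0
```

Emit:
{"method": "apply_moves", "body": {
  "steps": [
    [0,0,0,0,0,0,-1],
    [0,0,0,0,0,0,-1],
    [0,0,0,0,0,0,-1],
    [0,0,0,0,0,0,-1],
    [0,0,0,0,0,0,-1],
    [0,0,0,0,0,0,-1]
  ],
  "newtons": 80
}}

```text
clock: 6.75
ee_pos: [625.6, -267.0, 7.9]
tool_rot: [0.003, 0.978, 0.21, 0.002]
contact_force: [1.7, -5.1, 5.6]
grip_width: 0.021
grasp_force: 77.2
```

```bash
python3 go.py 624.7 -265.2 5 24.5
python3 - <<'E'
from h import *
c=capture("side"); x0,y0=240,90
k=cv2.resize(c["color"][y0:y0+150,x0:x0+150,::-1],(600,600),interpolation=cv2.INTER_CUBIC)
draw(k,c,box(84,50,624.7,-265.2,np.deg2rad(24.5),42),x0,y0,4,(0,255,255))
cv2.imwrite("pics/c3.png",k)
E
```

```text
t 6.75 pos [ 625.6 -267.     7.9] shift [-0.1 -2.   2.8] turn [ 0.42 -0.19 -0.26] F [ 1.7 -5.1  5.6] grip 0.021 77.2 j [-0.55  0.49  1.68 -0.    0.96  0.6 ]
```

View pics/c3.png

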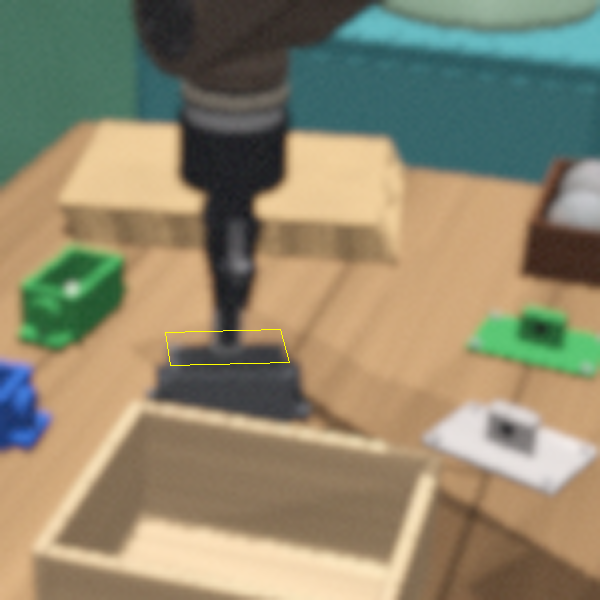

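The gripper reads almost shut (0.02). The picture shows the finger ending at (228,345), behind the housing's near rim, so the grasp probably missed. I'll lift straight up with the fingers shut and look again.

Emit:
{"method": "apply_moves", "body": {
  "steps": [
    [0,0,-10,0,0,0,-1],
    [0,0,-20,0,0,0,-1],
    [0,0,-30,0,0,0,-1],
    [0,0,-40,0,0,0,-1],
    [0,0,-40,0,0,0,-1],
    [0,0,0,0,0,0,-1]
  ]
}}

```text
clock: 7.55
ee_pos: [624.9, -264.9, 149.2]
tool_rot: [0.002, 0.978, 0.21, 0.003]
contact_force: [-0.2, -0.8, -7.2]
grip_width: 0.024
grasp_force: 78.3
```

```bash
python3 go.py 624.7 -265.2 5 24.5
python3 - <<'E'
from h import *
c=capture("side"); x0,y0=255,100
k=cv2.resize(c["color"][y0:y0+100,x0:x0+130,::-1],(780,600),interpolation=cv2.INTER_CUBIC)
for z in(0,42): draw(k,c,box(84,50,624.7,-265.2,np.deg2rad(24.5),z),x0,y0,6,(0,255,255) if z else (255,0,0))
p=bot.get_state()["ee_pos"]
cv2.circle(k,tuple(((proj(c,p)[0]-[x0,y0]+.5)*6).astype(int)),4,(0,0,255),-1)
cv2.imwrite("pics/c4.png",k)
E
```

```text
t 7.55 pos [ 624.9 -264.9  149.2] shift [ -1.   -0.6 144.2] turn [ 0.3  -0.25 -0.24] F [-0.2 -0.8 -7.2] grip 0.024 78.3 j [-0.55  0.33  1.61  0.    1.19  0.6 ]
```

View pics/c4.png

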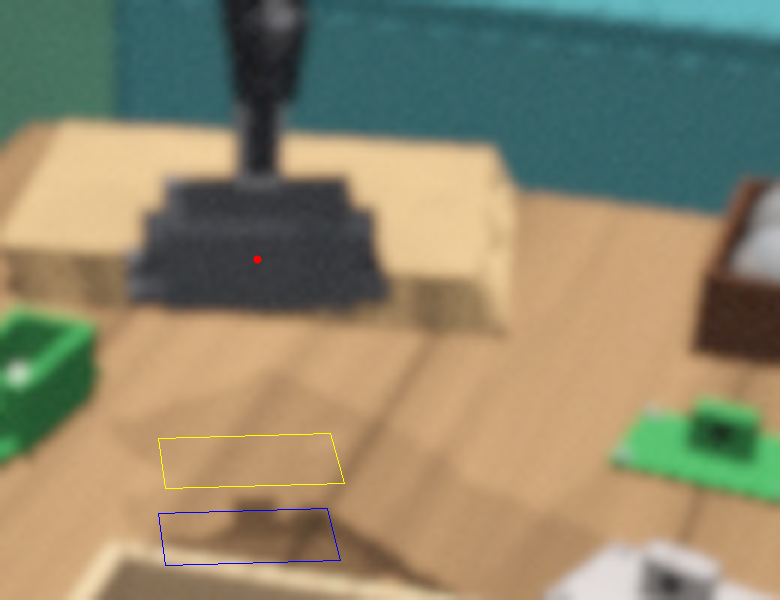

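The housing came up with the gripper: wrist force is -7.2 N, about 0.75 kg. The width reading and the hold still don't agree, so I'll check with a brightened crop and model corners.

```bash
python3 - <<'E'
from h import *
o=[]
c=capture("side"); x0,y0=265,95; s=8
k=c["color"][y0:y0+65,x0:x0+65,::-1].astype(float)
k=np.clip((k/130)**.6*255,0,255).astype(np.uint8)
k=cv2.resize(k,None,fx=s,fy=s,interpolation=cv2.INTER_CUBIC)
p=bot.get_state()["ee_pos"]
for z,col in((p[2]-6,(255,0,0)),(p[2]+36,(0,255,255))):
    for q in proj(c,box(84,50,p[0],p[1],np.deg2rad(24.5),z)): cv2.circle(k,tuple(((q-[x0,y0]+.5)*s).astype(int)),3,col,-1)
cv2.imwrite("pics/c5.png",k)
E
```

```text
(no output)
```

View pics/c5.png

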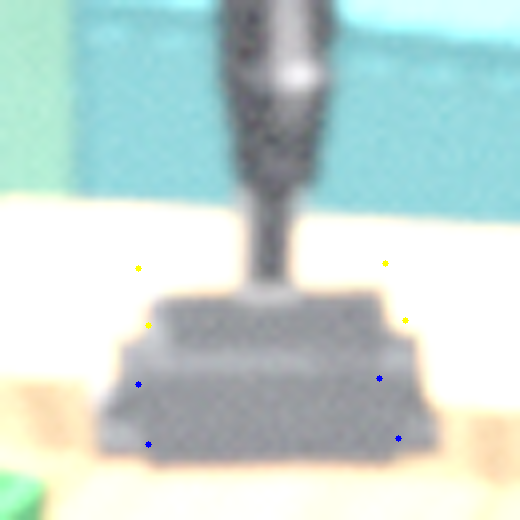

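The brightened crop shows the fingers shut at the far rim, with the grey fingertip at (270,290). The housing hangs about 22 mm nearer the camera than modelled, so I'm holding only its far wall. I'll set it back gently, open a little, rise and measure again.

Emit:
{"method": "apply_moves", "body": {
  "steps": [
    [0,0,40,0,0,0,-1],
    [0,0,40,0,0,0,-1],
    [0,0,30,0,0,0,-1],
    [0,0,15,0,0,0,-1],
    [0,0,8,0,0,0,-1],
    [0,0,4,0,0,0,-1],
    [0,0,2,0,0,0,-1],
    [0,0,0,0,0,0,-1]
  ]
}}

```text
clock: 8.65
ee_pos: [624.1, -265.4, 8.0]
tool_rot: [0.001, 0.978, 0.21, 0.001]
contact_force: [-2.3, -1.1, -1.3]
grip_width: 0.024
grasp_force: 79.1
```

Emit:
{"method": "apply_moves", "body": {
  "steps": [
    [0,0,0,0,0,0,-0.6],
    [0,0,0,0,0,0,-0.6],
    [0,0,0,0,0,0,-0.6]
  ]
}}

```text
clock: 9.02
ee_pos: [624.0, -264.5, 6.8]
tool_rot: [0.0, 0.978, 0.21, 0.001]
contact_force: [-0.1, 0.2, -0.2]
grip_width: 0.202
grasp_force: 0.0
```

Emit:
{"method": "apply_moves", "body": {
  "steps": [
    [0,0,-10,0,0,0,-0.6],
    [0,0,-30,0,0,0,-0.6],
    [0,0,-40,0,0,0,-0.6],
    [0,0,-60,0,0,0,-0.6],
    [0,0,-20,0,0,0,-0.6],
    [0,0,0,0,0,0,1]
  ]
}}

```text
clock: 9.78
ee_pos: [624.4, -265.1, 168.8]
tool_rot: [0.002, 0.978, 0.21, 0.002]
contact_force: [-0.2, 0.4, -0.1]
grip_width: 0.399
grasp_force: 0.0
```

Emit:
{"method": "apply_moves", "body": {
  "steps": [
    [20,-45,0,0,0,0,1],
    [20,-45,0,0,0,0,1],
    [20,-45,0,0,0,0,1],
    [20,-45,0,0,0,0,1],
    [20,-45,0,0,0,0,1],
    [20,-45,0,0,0,0,1],
    [20,-45,0,0,0,0,1],
    [20,-45,0,0,0,0,1],
    [0,0,0,0,0,0,1],
    [0,0,0,0,0,0,1]
  ]
}}

```text
clock: 11.02
ee_pos: [620.0, 129.1, 163.6]
tool_rot: [-0.0, 0.978, 0.21, -0.002]
contact_force: [-0.4, -0.5, 0.6]
grip_width: 1.0
grasp_force: 0.0
```

```bash
python3 m.py | head -2; python3 - <<'E'
from h import *
from bench import bot
print(bot.get_state()["ee_pos"],bot.get_state()["grip_width"])
o=np.zeros((600,800,3),np.uint8)
for i,(n,x0,y0) in enumerate((("top",315,155),("side",255,145))):
    c=capture(n); s=6
    k=c["color"][y0:y0+66,x0:x0+66,::-1].astype(float); k=np.clip((k/180)**.7*255,0,255).astype(np.uint8)
    k=cv2.resize(k,None,fx=s,fy=s,interpolation=cv2.INTER_CUBIC)
    for z in(0,42):
      for q in proj(c,box(84,50,624.7,-265.2,np.deg2rad(24.5),z)): cv2.circle(k,tuple(((q-[x0,y0]+.5)*s).astype(int)),3,(0,255,255) if z else (255,0,0),-1)
    o[:396,400*i:400*i+396]=k
cv2.imwrite("pics/c6.png",o[:396])
E
```

```text
housing 690 ((615.7725219726562, -248.53997802734375), (114.06192016601562, 59.62038040161133), 26.000957489013672) [ 615.2131  -248.70935]
cover 891 ((419.15789794921875, -269.68499755859375), (67.41419982910156, 99.18260192871094), 70.71841430664062) [ 418.87805 -269.66544]
[620.39814267 128.55289823 164.06601489] 1.000636803423101
```

View pics/c6.png

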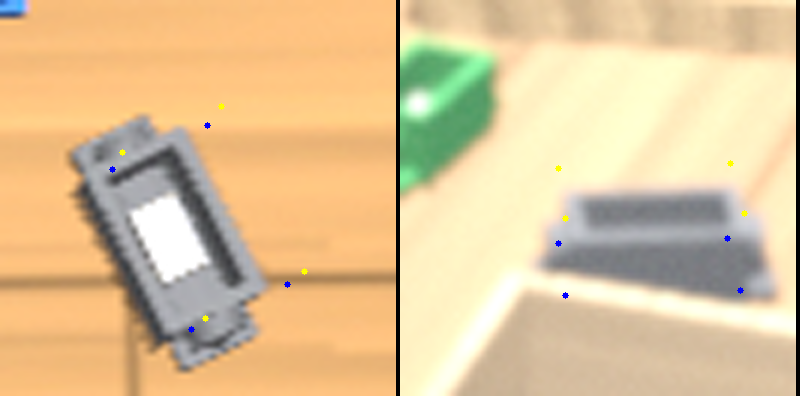

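The brightened pair shows the housing upright at top crop (165,245). It has moved about 19 mm from the yellow model dots, to (615.8, -248.5), yaw about 26°. I'll regrasp, closing step by step and checking the width each time.

```bash
python3 go.py 615.8 -248.5 100 26
```

```text
t 11.18 pos [621.  128.1 165. ] shift [-158.6  341.6   65.1] turn [-0.02  0.08 -1.86] F [-0.1 -0.4  0.5] grip 1.002 0.0 j [ 0.04  0.23  1.71 -0.    1.2   1.19]
```

Emit:
{"method": "apply_moves", "body": {
  "steps": [
    [-20,43,0,0,0,-1.9,1],
    [-20,43,0,0,0,0,1],
    [-20,43,0,0,0,0,1],
    [-20,43,0,0,0,0,1],
    [-20,43,0,0,0,0,1],
    [-20,43,0,0,0,0,1],
    [-20,43,0,0,0,0,1],
    [-20,43,0,0,0,0,1],
    [0,0,30,0,0,0,1],
    [0,0,0,0,0,0,1]
  ]
}}

```text
clock: 12.42
ee_pos: [624.9, -250.6, 132.4]
tool_rot: [-0.002, 0.974, 0.225, -0.002]
contact_force: [0.2, -0.0, -0.0]
grip_width: 1.003
grasp_force: 0.0
```

```bash
python3 go.py 615.8 -248.5 8 26; python3 - <<'E'
from h import *
c=capture("side");cv2.imwrite("pics/s1.png",c["color"][:,:,::-1])
E
```

```text
t 12.43 pos [ 624.9 -250.6  132.4] shift [ -6.8  -5.1 124.5] turn [-0.33  0.21 -0.02] F [ 0.2 -0.  -0. ] grip 1.003 0.0 j [-0.53  0.34  1.63  0.    1.17  0.59]
```

Emit:
{"method": "apply_moves", "body": {
  "steps": [
    [-7,-5,0,0,0,0,1],
    [0,0,30,0,0,0,1],
    [0,0,30,0,0,0,1],
    [0,0,20,0,0,0,1],
    [0,0,15,0,0,0,1],
    [0,0,15,0,0,0,1],
    [0,0,12,0,0,0,1],
    [0,0,0,0,0,0,1]
  ]
}}

```text
clock: 13.48
ee_pos: [618.4, -248.1, 12.7]
tool_rot: [-0.001, 0.974, 0.226, -0.001]
contact_force: [-0.1, 0.5, -0.3]
grip_width: 1.0
grasp_force: 0.0
```

```bash
python3 go.py 615.8 -248.5 8 26; python3 - <<'E'
from h import *
p=cv2.imread("pics/s1.png")
c=capture("side");k=c["color"][:,:,::-1];cv2.imwrite("pics/s2.png",k)
f=lambda a:cv2.resize(np.clip((a[130:210,260:340].astype(float)/180)**.7*255,0,255).astype(np.uint8),(400,400),interpolation=cv2.INTER_CUBIC)
cv2.imwrite("pics/c7.png",np.hstack([f(p),f(k)]))
E
```

```text
t 13.47 pos [ 618.4 -248.1   12.7] shift [-2.5 -0.8  4.7] turn [-0.1   0.07  0.14] F [-0.1  0.5 -0.3] grip 1.0 0.0 j [-0.53  0.47  1.71 -0.    0.97  0.58]
```

View pics/c7.png

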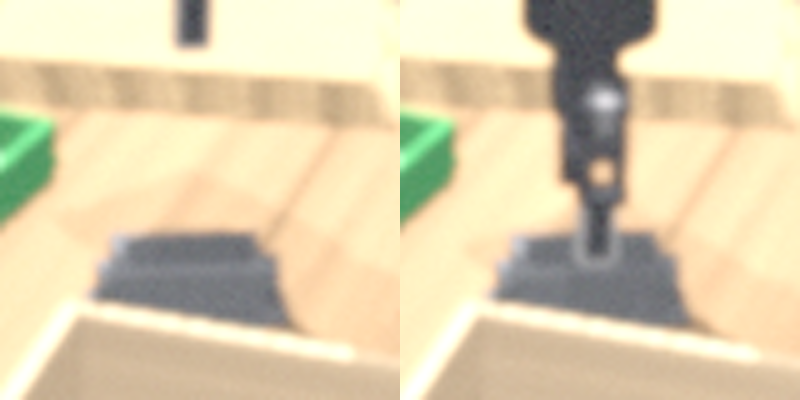

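```bash
python3 - <<'E'
from h import *
c=capture("side"); p=bot.get_state()["ee_pos"]; a=np.deg2rad(26-90); y=np.array([np.cos(a),np.sin(a),0])
for d in(-42,-21,0,21,42):
    for z in(13,26): print(d,z,proj(c,p*[1,1,0]+y*d+[0,0,z]).round(1))
for x,yy in((615.8,-248.5),(624.7,-265.2)):
  for z in(42,): print(proj(c,box(84,50,x,yy,np.deg2rad(26),z)).round(1).tolist())
E
```

```text
-42 13 [[297.6 195.7]]
-42 26 [[297.7 191.6]]
-21 13 [[296.7 191.8]]
-21 26 [[296.8 187.8]]
0 13 [[295.8 188.1]]
0 26 [[295.9 184.1]]
21 13 [[294.9 184.5]]
21 26 [[295.  180.6]]
42 13 [[294. 181.]]
42 26 [[294.1 177.1]]
[[283.2, 184.4], [281.6, 175.8], [310.6, 174.7], [313.4, 183.2]]
[[282.4, 181.1], [280.8, 172.8], [309.4, 171.6], [312.0, 179.9]]
```

```bash
python3 - <<'E'
from h import *
c=capture("side"); a=np.deg2rad(26-90); y=np.array([np.cos(a),np.sin(a),0])
for p in(np.array([624.9,-250.6,132.4]),np.array([618.4,-248.1,12.7])):
    for d in(-42,0,42): print(d,[proj(c,p+y*d+[0,0,h])[0].round(1).tolist() for h in(0,13,30,60)])
for n,r0,r1 in(("s1",108,144),("s2",128,190)):
    g=cv2.imread(f"pics/{n}.png").mean(2)
    print(n)
    for r in range(r0,r1): print(r,"".join(" .:-=+*#%@"[9-min(9,int(v/18))] for v in g[r,278:322]))
E
```

```text
-42 [[297.1, 155.8], [297.2, 151.2], [297.4, 145.2], [297.7, 134.2]]
0 [[295.1, 149.1], [295.3, 144.7], [295.4, 138.7], [295.7, 128.0]]
42 [[293.3, 142.9], [293.4, 138.5], [293.6, 132.7], [293.8, 122.3]]
-42 [[297.9, 195.9], [298.0, 191.9], [298.2, 186.5], [298.5, 176.8]]
0 [[296.0, 188.3], [296.2, 184.4], [296.3, 179.1], [296.6, 169.6]]
42 [[294.3, 181.2], [294.4, 177.3], [294.5, 172.2], [294.8, 162.9]]
s1
108 ++++++++++*##%%%####****###*++++++++++++++++
109 +++++++++++*###%%####***###*++++++++++++++++
110 +++++++++++*####%%####*####*++++++++++++++++
111 +++++++++++*######%########*++++++++++++++++
112 +++++++++++**##############*++++++++++++++++
113 ++++++++++++**#############*++++++++++++++++
114 ++++++++++++***############*++++++++++++++++
115 ++++++++++++*##############*++++++++++++++++
116 ++++++++++++*##############*++++++++++++++++
117 ++++++++++++*#%##%####*###**++++++++++++++++
118 ++++++++++++*###%###*+**###+++++++++++++++++
119 =========+++*#%%%%##*++*##*+++++++++++++++++
120 ::--------==*#%%%%##*++*###*++++++++++++++++
121      .....:-+#%%#%##****##*+========++===+++
122
[... 3415 characters left out ...]
:::::::::..   
176    ....::::---====+*###*+========-:::::...  
177 ....:::--===+++++=+*#%#*+++****++=--::..... 
178 ....::-=++******+++*#%#*+++*****+=--::......
179 ...:::-=********+++*###*++*******+=-::......
180 ...:--=+********+++*###*++*******+==-::.....
181 ...:-==+********++++***+++********++=-:.....
182 .::-==++*********+++++++++*********++-:.....
183 .:--=++++***++***++++++++***********+=:.....
184 .--=+++++++++++*********************+=:.....
185 .-=++++++++*+***********************+=:.....
186 .-=++*******************************+=-:...:
187 :=++*********************************+-::.::
188 -=+**********************************+=:::::
189 -=+***********************************=-::::
```

```bash
python3 - <<'E'
import cv2
g=cv2.imread("pics/s1.png")
for r in range(136,158): print(r,g[r,288:312:1].mean(1).astype(int))
g=cv2.imread("pics/s2.png")
print()
for r in range(172,196,1): print(r,g[r,288:312].mean(1).astype(int))
E
```

```text
136 [192 192 193 192 188 171 140 103  64  44  40  38  57  99 144 176 190 192
 195 193 194 194 194 194]
137 [193 194 194 193 189 172 141 103  67  46  41  47  60 104 148 178 190 194
 195 195 195 195 195 193]
138 [194 194 195 195 190 176 149 113  83  70  67  70  82 116 154 180 192 194
 196 197 195 195 196 196]
139 [195 197 197 196 194 182 161 136 117 111 110 113 120 139 167 186 193 195
 197 197 197 197 195 195]
140 [196 197 197 197 197 191 180 166 156 155 155 157 161 169 183 191 194 196
 197 197 197 197 196 195]
141 [193 194 194 196 194 195 191 185 182 183 182 185 186 189 192 196 197 197
 195 197 196 196 197 196]
142 [176 179 180 183 186 187 187 188 187 189 190 190 191 192 192 194 193 194
 193 195 194 195 194 194]
143 [147 152 154 157 162 166 166 167 171 172 173 175 176 176 176 178 179 181
 182 185 185 186 188 189]
144 [123 127 131 136 139 141 140 137 136 140 140 139 144 144 145 149 153 153
 158 162 165 165 168 171]
145 [117 119 124 126 129 130 125 120 116 113 111 113 117 119 120 124 128 131
 132 137 139 139 136 137]
146 [113 118 123 125 124 126 126 122 116 111 107 105 110 113 116 118 1
[... 2613 characters left out ...]
1 59 60 59 57 59 60 60 60 56]
189 [65 65 65 65 64 61 59 59 61 61 60 61 59 60 60 62 60 60 60 63 61 60 59 58]
190 [73 73 69 68 67 62 64 61 63 61 61 61 60 60 57 60 61 61 58 64 62 62 60 59]
191 [115 107  97  88  81  74  70  67  67  61  62  62  63  59  63  60  60  59
  59  62  64  62  58  61]
192 [166 156 144 134 126 123 113 101  90  78  75  69  67  63  64  62  60  61
  64  63  63  61  60  59]
193 [191 184 180 176 174 172 165 154 137 126 121 117 112  98  86  79  72  70
  70  69  64  64  63  63]
194 [182 183 184 188 192 194 192 184 173 167 171 171 164 150 137 127 118 115
 105  97  88  80  75  72]
195 [149 153 161 167 176 181 184 182 179 184 191 196 193 185 176 174 171 166
 158 148 137 128 121 115]
```

The pixel numbers settle it. In free air the near fingertip ends at row 139, where the reported pose predicts row 151, and the far finger shows the same offset. So the fingertips really sit about 33 mm higher than the reported z, and they passed over the 42 mm rim and pinched its edge. I'll go lower in small steps and watch the force.

Emit:
{"method": "apply_moves", "body": {
  "steps": [
    [-2,-1,0,0,0,0,1],
    [0,0,8,0,0,0,1],
    [0,0,6,0,0,0,1],
    [0,0,6,0,0,0,1],
    [0,0,0,0,0,0,1]
  ]
}}

```text
clock: 14.25
ee_pos: [616.2, -248.1, -7.2]
tool_rot: [-0.001, 0.974, 0.226, -0.001]
contact_force: [0.2, 0.4, 0.3]
grip_width: 1.0
grasp_force: 0.0
```

```bash
cat > tip.py <<'E'
from h import *
s=bot.get_state(); print(s["ee_pos"].round(1),s["contact_force"].round(1))
g=capture("side")["color"].mean(2)
for r in range(176,198): print(r,g[r,290:310].astype(int))
E
python3 tip.py
```

```text
[ 616.2 -248.1   -7.2] [0.2 0.4 0.3]
176 [118 108 104 103  95  79  61  46  45  48  51  53  47  52  46  58  75  89
  96 100]
177 [85 82 78 76 75 69 63 50 44 40 41 41 44 46 48 48 56 65 69 73]
178 [64 65 63 65 68 76 77 64 46 34 38 38 46 57 62 52 56 59 62 63]
179 [59 59 59 61 66 77 86 76 50 38 34 42 54 70 72 64 56 58 60 60]
180 [61 60 60 62 68 83 91 82 56 39 33 43 62 74 76 67 62 59 57 57]
181 [60 60 61 63 68 81 92 82 57 34 40 44 63 76 77 68 63 61 58 60]
182 [65 61 63 63 69 83 90 81 58 35 34 46 62 77 76 70 64 62 59 61]
183 [71 69 69 65 71 81 93 83 54 37 38 46 63 75 76 66 66 65 62 61]
184 [75 74 72 65 72 84 93 79 58 38 33 44 63 75 75 67 64 63 64 61]
185 [72 71 67 67 69 84 90 81 57 40 38 46 63 73 75 67 62 61 61 60]
186 [66 64 67 65 69 80 88 77 57 38 40 51 65 75 73 65 61 60 59 60]
187 [64 63 66 64 67 78 87 79 64 56 57 60 74 78 71 64 58 57 60 62]
188 [66 65 65 64 67 78 87 87 81 77 76 75 78 76 69 61 60 59 60 60]
189 [67 66 67 68 67 76 84 86 87 85 82 83 77 72 63 65 61 58 60 62]
190 [72 69 69 67 63 65 68 72 73 73 72 70 69 65 62 58 62 63 61 61]
191 [95 88 81 77 71 70 63 65 66 64 65 65 63 60 60 59 63 61 59 61]
192 [144 133 125 120 113 103  91  80  74  73  70  64  63  61  61  62  57  63
  61  61]
193 [181 176 174 173 165 154 138 126 122 119 111  99  86  76  72  71  68  67
  68  65]
194 [185 188 192 194 192 185 174 168 171 173 164 150 137 125 120 114 105  95
  89  77]
195 [160 168 175 183 185 183 179 182 192 196 194 185 178 174 170 166 158 148
 137 128]
196 [131 136 142 146 151 154 158 165 178 185 187 186 188 191 193 192 188 184
 178 175]
197 [118 119 122 123 125 129 133 137 145 149 155 161 167 175 181 184 186 187
 188 192]
```

The tip is now at row 189.5, in front of the near wall, so it is truly about 33 mm above the bench. Twelve millimetres more, then close gently.

Emit:
{"method": "apply_moves", "body": {
  "steps": [
    [0,0,6,0,0,0,1],
    [0,0,6,0,0,0,1],
    [0,0,0,0,0,0,0.3],
    [0,0,0,0,0,0,0.3],
    [0,0,0,0,0,0,-0.1],
    [0,0,0,0,0,0,-0.1],
    [0,0,0,0,0,0,-0.1]
  ],
  "newtons": 30
}}

```text
clock: 15.18
ee_pos: [616.3, -247.3, -17.9]
tool_rot: [-0.001, 0.974, 0.226, -0.001]
contact_force: [-3.2, 4.4, 3.7]
grip_width: 0.577
grasp_force: 34.9
```

Width is 0.577, which is 49 mm: a true grasp across the 50 mm body. Firm up and lift.

Emit:
{"method": "apply_moves", "body": {
  "steps": [
    [0,0,0,0,0,0,-1],
    [0,0,0,0,0,0,-1],
    [0,0,-5,0,0,0,-1],
    [0,0,-20,0,0,0,-1],
    [0,0,-40,0,0,0,-1],
    [0,0,-50,0,0,0,-1],
    [0,0,-35,0,0,0,-1],
    [0,0,0,0,0,0,-1]
  ],
  "newtons": 80
}}

```text
clock: 16.18
ee_pos: [619.5, -250.4, 137.0]
tool_rot: [0.004, 0.974, 0.226, 0.004]
contact_force: [1.3, -0.3, -7.1]
grip_width: 0.566
grasp_force: 85.3
```

```bash
python3 go.py 530 -23 130 1.9
```

```text
t 16.18 pos [ 619.5 -250.4  137. ] shift [  19.8 -243.7    4.9] turn [ 0.45 -0.41 24.24] F [ 1.3 -0.3 -7.1] grip 0.566 85.3 j [-0.54  0.32  1.65 -0.    1.16  0.58]
```

Emit:
{"method": "apply_moves", "body": {
  "steps": [
    [3.5,-41,0,0,0,0,-1],
    [3.5,-41,0,0,0,0,-1],
    [3.5,-41,0,0,0,0,-1],
    [3.5,-41,0,0,0,0,-1],
    [3,-40,0,0,0,0,-1],
    [3,-40,0,0,0,0,-1],
    [0,0,0,0,0,8,-1],
    [0,0,0,0,0,8,-1],
    [0,0,0,0,0,8,-1],
    [0,0,0,0,0,0,-1]
  ]
}}

```text
clock: 17.42
ee_pos: [525.7, -20.4, 129.5]
tool_rot: [-0.0, 1.0, 0.019, -0.002]
contact_force: [-0.2, 0.8, -6.7]
grip_width: 0.57
grasp_force: 86.0
```

```bash
python3 go.py 530 -23 -10 1.9
```

```text
t 17.43 pos [525.7 -20.4 129.5] shift [  4.7   2.9 139.4] turn [-0.04  0.22  0.33] F [-0.2  0.8 -6.7] grip 0.57 86.0 j [-0.23  0.03  2.   -0.    1.12  1.3 ]
```

Emit:
{"method": "apply_moves", "body": {
  "steps": [
    [4,3,0,0,0,0,-1],
    [0,0,30,0,0,0,-1],
    [0,0,30,0,0,0,-1],
    [0,0,25,0,0,0,-1],
    [0,0,20,0,0,0,-1],
    [0,0,12,0,0,0,-1],
    [0,0,5,0,0,0,-1],
    [0,0,0,0,0,0,-1]
  ]
}}

```text
clock: 18.42
ee_pos: [531.8, -23.6, 10.2]
tool_rot: [0.0, 1.0, 0.019, 0.0]
contact_force: [-0.1, 0.3, -7.1]
grip_width: 0.572
grasp_force: 86.1
```

```bash
python3 go.py 530 -23 -10 1.9
```

```text
t 18.43 pos [531.8 -23.6  10.2] shift [-1.8 -0.7 20.2] turn [ 0.01 -0.02  0.26] F [-0.1  0.3 -7.1] grip 0.572 86.1 j [-0.23  0.22  2.05 -0.    0.88  1.3 ]
```

Emit:
{"method": "apply_moves", "body": {
  "steps": [
    [-1,0,4,0,0,0,-1],
    [0,0,4,0,0,0,-1],
    [0,0,3,0,0,0,-1],
    [0,0,2,0,0,0,-1],
    [0,0,0,0,0,0,-1]
  ]
}}

```text
clock: 19.05
ee_pos: [530.3, -23.4, -3.3]
tool_rot: [-0.0, 1.0, 0.019, -0.0]
contact_force: [-0.5, 0.1, -7.0]
grip_width: 0.568
grasp_force: 86.1
```

Emit:
{"method": "apply_moves", "body": {
  "steps": [
    [0,0,2,0,0,0,-1],
    [0,0,2,0,0,0,-1],
    [0,0,0,0,0,0,-1]
  ]
}}

```text
clock: 19.42
ee_pos: [530.2, -23.4, -7.3]
tool_rot: [-0.0, 1.0, 0.019, -0.0]
contact_force: [0.6, 0.4, -8.1]
grip_width: 0.572
grasp_force: 86.1
```

Emit:
{"method": "apply_moves", "body": {
  "steps": [
    [0,0,2,0,0,0,-1],
    [0,0,0,0,0,0,-1]
  ]
}}

```text
clock: 19.68
ee_pos: [530.2, -23.4, -9.3]
tool_rot: [-0.0, 1.0, 0.019, -0.0]
contact_force: [0.4, -0.6, -6.7]
grip_width: 0.568
grasp_force: 86.1
```

Emit:
{"method": "apply_moves", "body": {
  "steps": [
    [0,0,1,0,0,0,-1],
    [0,0,0.5,0,0,0,-1],
    [0,0,0,0,0,0,-1]
  ]
}}

```text
clock: 20.05
ee_pos: [530.5, -23.5, -9.6]
tool_rot: [-0.0, 1.0, 0.019, -0.0]
contact_force: [-5.2, 0.1, 3.9]
grip_width: 0.568
grasp_force: 87.5
```

The floor took up the weight at z -9.6, with a gentle touch. Releasing and rising.

Emit:
{"method": "apply_moves", "body": {
  "steps": [
    [0,0,0,0,0,0,0.6],
    [0,0,0,0,0,0,0.6],
    [0,0,0,0,0,0,0.6],
    [0,0,-10,0,0,0,0.6],
    [0,0,-30,0,0,0,0.6],
    [0,0,-50,0,0,0,0.6],
    [0,0,-60,0,0,0,0.6],
    [0,0,0,0,0,0,0.6]
  ]
}}

```text
clock: 21.05
ee_pos: [535.0, -24.5, 146.9]
tool_rot: [0.002, 1.0, 0.019, 0.007]
contact_force: [-0.5, -0.3, -0.3]
grip_width: 0.799
grasp_force: 0.0
```

```bash
python3 go.py 419 -269.7 140 70.8; python3 go.py 419 -269.7 140 -109.2
```

```text
t 21.05 pos [535.  -24.5 146.9] shift [-125.2  240.7    6.1] turn [  0.67  -0.56 -68.65] F [-0.5 -0.3 -0.3] grip 0.799 0.0 j [-0.24  0.02  1.98 -0.    1.13  1.3 ]
t 21.05 pos [535.  -24.5 146.9] shift [-125.2  240.7    6.1] turn [ -0.62  -0.74 111.35] F [-0.5 -0.3 -0.3] grip 0.799 0.0 j [-0.24  0.02  1.98 -0.    1.13  1.3 ]
```

Emit:
{"method": "apply_moves", "body": {
  "steps": [
    [-21,40,0,0,0,0,-0.3],
    [-21,40,0,0,0,0,-0.3],
    [-21,40,0,0,0,0,-0.3],
    [-21,40,0,0,0,0,-0.3],
    [-21,40,0,0,0,0,-0.3],
    [-20,40,0,0,0,0,-0.3],
    [0,0,30,0,0,7.2,-0.3],
    [0,0,30,0,0,7.2,-0.3],
    [0,0,0,0,0,7.2,-0.3],
    [0,0,0,0,0,0,-0.3]
  ]
}}

```text
clock: 22.3
ee_pos: [414.0, -267.6, 78.7]
tool_rot: [-0.0, 0.986, -0.168, -0.001]
contact_force: [0.2, -0.7, -0.1]
grip_width: 0.346
grasp_force: 0.0
```

```bash
python3 go.py 419 -269.7 0 -19.2; python3 - <<'E'
from h import *
# housing now: dark pixels in crate, seen from top
c=capture("top"); im=c["color"].astype(int); sat=im.max(2)-im.min(2); g=im.mean(2)
m=np.zeros(g.shape,bool); m[185:265,228:295]=1; m&=(sat<40)&(g<130)
n,l,st,ce=cv2.connectedComponentsWithStats(m.astype(np.uint8)); k=1+st[1:,4].argmax()
v,u=np.where(l==k); print(len(u),cv2.minAreaRect(ray(c,u,v,28)[:,:2].astype(np.float32)))
# white block inside
cv2.imwrite("pics/t2.png",c["color"][:,:,::-1])
# side: gripper & lug
x0,y0=330,110; s=capture("side"); a=np.clip((s["color"][y0:y0+120,x0:x0+80,::-1]/200.)**.7*255,0,255).astype(np.uint8)
p=bot.get_state()["ee_pos"]; a=cv2.resize(a,None,fx=5,fy=5,interpolation=cv2.INTER_CUBIC)
cv2.circle(a,tuple(((proj(s,p)[0]-[x0,y0]+.5)*5).astype(int)),3,(0,0,255),-1)
for z,L,W in((5,100,66),(31,36,14)):
  for q in proj(s,box(L,W,419,-269.7,np.deg2rad(-19.2),z)): cv2.circle(a,tuple(((q-[x0,y0]+.5)*5).astype(int)),3,(0,255,255),-1)
b=cv2.resize(c["color"][175:275,220:300,::-1],(400,500),interpolation=cv2.INTER_CUBIC)
o=np.zeros((600,800,3),np.uint8); o[:,:400]=a; o[:500,400:]=b; cv2.imwrite("pics/c8.png",o)
E
```

```text
t 22.3 pos [ 414.  -267.6   78.7] shift [ 5.5  0.3 78.7] turn [-0.03  0.07 -0.18] F [ 0.2 -0.7 -0.1] grip 0.346 0.0 j [-0.78  0.02  2.11 -0.    1.01  1.13]
636 ((530.5704345703125, -25.227088928222656), (114.89002990722656, 50.81214141845703), 1.8327888250350952)
```

View pics/c8.png

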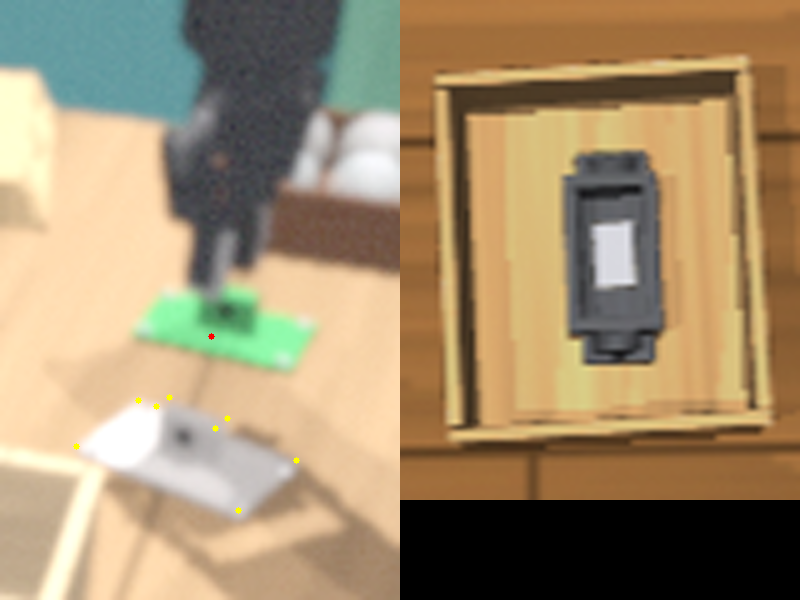

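The pair shows the housing upright, flat and square on the crate floor at crop (613,257). The gripper stands over the bare cover, whose lug is at (185,430), and the tips are again about 25 mm higher than reported (red dot). Lowering in steps by feel.

Emit:
{"method": "apply_moves", "body": {
  "steps": [
    [5,0,0,0,0,0,-0.3],
    [0,0,30,0,0,0,-0.3],
    [0,0,25,0,0,0,-0.3],
    [0,0,15,0,0,0,-0.3],
    [0,0,8,0,0,0,-0.3],
    [0,0,0,0,0,0,-0.3]
  ],
  "newtons": 30
}}

```text
clock: 23.15
ee_pos: [419.3, -269.7, 1.4]
tool_rot: [-0.0, 0.986, -0.169, -0.0]
contact_force: [0.3, -0.8, -0.1]
grip_width: 0.354
grasp_force: 0.0
```

```bash
python3 go.py 419 -269.7 -15 -19.2; cat > cap.py <<'E'
import sys
from h import *
x0,y0=335,160; s=capture("side"); g=s["color"][y0:y0+50,x0:x0+60].mean(2)
for r in range(0,50): print(y0+r,"".join(" .:-=+*#%@"[9-min(9,int(v/20))] for v in g[r]))
for z in(5,31): print(z,proj(s,box(36,14,419,-269.7,np.deg2rad(-19.2),z)).round(0).tolist())
E
python3 cap.py
```

```text
t 23.15 pos [ 419.3 -269.7    1.4] shift [-0.3  0.1 16.4] turn [-0.    0.01 -0.25] F [ 0.3 -0.8 -0.1] grip 0.354 0.0 j [-0.78  0.16  2.13 -0.    0.85  1.13]
160 ..........................:-+***##%%%%%%%%%%%%%%%%##########
161 ..........................:-=++*##%%%%%%%%%%%%%%%##**+*****#
162 ..........................:-==+*#%%%%%%%%%%%%%%%%#+=======++
163 .....................:::::-==++*#%%%%%%%%%%%%%%%%*=--:::---=
164 .::..................:-----=++*##%%%%%%%%%%%%%%%#*-:::::::::
165 ::..................:-====++***##%%%%%%%%%%%%%%%*+-:::::::::
166 :...................:=+*+++***##%%%%%%%%%%%%%%%#*=-:::::::::
167 :...................:=******####%%%%%%%%%%%%%%%#+-::::::::::
168 :..................:-=*#***#######%%%%%%%%%%%%%*+-::::::::::
169 ....................:=*##*##%%######%%%%%%%%%%#*=-::::::::::
170 ....................:-*#####%%%#####%%%%%%%%%%#+=:::::::::::
171 ....................:-+#####%%%%####%%%%%%%%%#*+-:::::::::::
172 ....................:-+####%%%%%%%%%%%%%%%%%##+=-:::::::::::
173 ....................:-+##%#%%%%####%%%%%%%%%#*+--::::::..:::
174 .....................-+#%%%%%
[... 1741 characters left out ...]
.   .:::::----------------::::::..:--------::
202            ..::::..::-:-:::::------------:-:::::..:-------::
203 ....          .:--:-----::::::::::------::-:--:::.::--==--::
204 --::::....     .--------:::::::::::::----:-:--:::::--=++=--:
205 --------:::    .-======--::........:::::::::---:----=++++=--
206 =---------:    :===+++===-:::........:::::::-:-:---==+++++==
207 =====-==--.    :=+++++++===--::.......:::::--:---==++++++++=
208 ========-:.   .-==++++++++++=--:::.....:::--:---==++++++++++
209 ========-:    .:-====++++++++===--::....:------=+++++++=++++
5 [[360.0, 199.0], [362.0, 197.0], [374.0, 201.0], [371.0, 203.0]]
31 [[361.0, 191.0], [363.0, 189.0], [375.0, 193.0], [373.0, 195.0]]
```

Emit:
{"method": "apply_moves", "body": {
  "steps": [
    [0,0,4,0,0,0,-0.3],
    [0,0,4,0,0,0,-0.3],
    [0,0,0,0,0,0,-0.3]
  ]
}}

```text
clock: 23.58
ee_pos: [419.0, -269.5, -6.8]
tool_rot: [-0.0, 0.986, -0.169, -0.0]
contact_force: [0.4, 0.2, -0.1]
grip_width: 0.349
grasp_force: 0.0
```

Emit:
{"method": "apply_moves", "body": {
  "steps": [
    [0,0,3,0,0,0,-0.3],
    [0,0,3,0,0,0,-0.3],
    [0,0,0,0,0,0,-0.3]
  ]
}}

```text
clock: 23.95
ee_pos: [418.9, -269.4, -12.9]
tool_rot: [-0.0, 0.986, -0.169, -0.0]
contact_force: [-0.8, -0.2, -0.2]
grip_width: 0.351
grasp_force: 0.0
```

Emit:
{"method": "apply_moves", "body": {
  "steps": [
    [0,0,0,0,0,0,-0.8],
    [0,0,0,0,0,0,-0.8],
    [0,0,0,0,0,0,-0.8],
    [0,0,0,0,0,0,-0.8]
  ],
  "newtons": 25
}}

```text
clock: 24.45
ee_pos: [419.3, -269.7, -12.5]
tool_rot: [0.0, 0.986, -0.169, 0.0]
contact_force: [0.5, -0.8, 0.5]
grip_width: 0.151
grasp_force: 26.8
```

```bash
python3 cap.py | sed -n 24,46p; python3 go.py 419 -269.7 -15 -19.2
```

```text
183 ............::::::::::-=+##%%%%%%%%%%%#*+=------==----::::::
184 ...........::::::---::--=+*##%%%%%%%%%*+=-----:-------::::::
185 ....:::::::::::-:--:-::--==+*#%%%%##%%#+=---::::::::::::::::
186 ...:::::::::-:-----::::::--=+#%%%%####*+=----:::::::::::::::
187 ...::::::::---:--:::::::::--+#%%%#***#*+----:-::::::::::::::
188 ...:::::::-----::::::::::::-+#%%%**+*#*=----:--:::::::::::::
189 .....::::--------::::::::::-+#%%#*++*#*=----:-::::::::::::::
190 .....:::----:----::::.....:-+#%%#*++**+=--:--:::::::::::::::
191 .....::::------:::::.     .:+##%#*++**+=-----:::::::::::::::
192 .....::::::--:::::.        .=#%%#*++++=-----::::::::::::::::
193 ....::::::::-::::.         .+#%##++==---------:::::::::-::::
194 ....::::::::::::.          :+#%%*++=----====----::::::----::
195 ...:::::::::::.            :+###*++=----=+++==----::::----::
196 .:::::::::::..            .-=+***+==----==++++==--::::-----:
197 .:::::::::..            ..:-==+++====-----====++=-:::------:
198 :::::::::..            .::--====+===--------:-===----------:
199 ....:::::..          .:::-----======-------:::-------------:
200   ...........      .:::::---------=------:::::::::---------:
201         ........ ..::::::::---------------:::::...:-------::
202            ..::::::-----::::::------------::::::..:-------::
203 ....          .:--------:::::::::::-----:::-:-:::..:--==---:
204 --::::...      .-=====---::::::::::::--::::--::::::--=+==--:
205 --------:::    .-===++==--::::::...:::::::::::-:----=++++=--
t 24.5 pos [ 419.3 -269.7  -12.5] shift [-0.3  0.1  2.5] turn [ 0.01 -0.01 -0.26] F [ 0.4 -0.4 -0.4] grip 0.152 26.8 j [-0.78  0.19  2.13 -0.    0.82  1.13]
```

It has the lug (width 13 mm), but the tips sit only about 12 mm down it. I'll reopen a little, go 8 mm deeper and grip again.

Emit:
{"method": "apply_moves", "body": {
  "steps": [
    [0,0,0,0,0,0,-0.4],
    [0,0,0,0,0,0,-0.4],
    [0,0,4,0,0,0,-0.4],
    [0,0,4,0,0,0,-0.4],
    [0,0,0,0,0,0,-0.4]
  ]
}}

```text
clock: 25.12
ee_pos: [418.8, -269.2, -21.2]
tool_rot: [-0.0, 0.986, -0.169, -0.001]
contact_force: [0.3, 0.5, -0.1]
grip_width: 0.302
grasp_force: 0.0
```

Emit:
{"method": "apply_moves", "body": {
  "steps": [
    [0,0,0,0,0,0,-1],
    [0,0,0,0,0,0,-1],
    [0,0,0,0,0,0,-1],
    [0,0,0,0,0,0,-1]
  ],
  "newtons": 40
}}

```text
clock: 25.62
ee_pos: [419.1, -269.6, -20.6]
tool_rot: [-0.0, 0.986, -0.169, -0.0]
contact_force: [-0.2, 0.6, -0.8]
grip_width: 0.155
grasp_force: 41.2
```

Emit:
{"method": "apply_moves", "body": {
  "steps": [
    [0,0,-5,0,0,0,-1],
    [0,0,-20,0,0,0,-1],
    [0,0,-40,0,0,0,-1],
    [0,0,-50,0,0,0,-1],
    [0,0,-50,0,0,0,-1],
    [0,0,0,0,0,0,-1]
  ]
}}

```text
clock: 26.38
ee_pos: [421.8, -272.1, 150.2]
tool_rot: [0.003, 0.986, -0.169, 0.005]
contact_force: [0.2, -0.1, -1.3]
grip_width: 0.156
grasp_force: 41.1
```

```bash
python3 go.py 530.6 -23.5 140 1.8
```

```text
t 26.38 pos [ 421.8 -272.1  150.2] shift [  19.7 -270.7    9.1] turn [  0.38  -0.53 -21.25] F [ 0.2 -0.1 -1.3] grip 0.156 41.1 j [-0.78 -0.06  2.05  0.    1.14  1.13]
```

Emit:
{"method": "apply_moves", "body": {
  "steps": [
    [3.3,-45,0,0,0,0,-1],
    [3.3,-45,0,0,0,0,-1],
    [3.3,-45,0,0,0,0,-1],
    [3.3,-45,0,0,0,0,-1],
    [3.3,-45,0,0,0,0,-1],
    [3.3,-45,0,0,0,0,-1],
    [0,0,0,0,0,-7,-1],
    [0,0,0,0,0,-7,-1],
    [0,0,0,0,0,-7,-1],
    [0,0,0,0,0,0,-1]
  ]
}}

```text
clock: 27.62
ee_pos: [526.8, -21.4, 143.0]
tool_rot: [-0.0, 1.0, 0.013, -0.001]
contact_force: [0.1, 0.3, -1.6]
grip_width: 0.154
grasp_force: 41.1
```

```bash
python3 go.py 530.6 -23.5 30 1.8
```

```text
t 27.62 pos [526.8 -21.4 143. ] shift [  4.    2.3 113. ] turn [-0.04  0.14 -0.33] F [ 0.1  0.3 -1.6] grip 0.154 41.1 j [-0.23  0.02  1.99 -0.    1.14  1.31]
```

Emit:
{"method": "apply_moves", "body": {
  "steps": [
    [4,2,0,0,0,0,-1],
    [0,0,30,0,0,0,-1],
    [0,0,30,0,0,0,-1],
    [0,0,25,0,0,0,-1],
    [0,0,10,0,0,0,-1],
    [0,0,0,0,0,0,-1]
  ]
}}

```text
clock: 28.38
ee_pos: [531.6, -23.6, 48.9]
tool_rot: [-0.0, 1.0, 0.013, -0.001]
contact_force: [-0.2, -0.1, -0.5]
grip_width: 0.153
grasp_force: 41.1
```

```bash
python3 go.py 530.6 -23.5 30 1.8; sleep 0; python3 go.py 530.6 -23.5 30 1.8
```

```text
t 28.38 pos [531.6 -23.6  48.9] shift [-1.  -0.1 18.9] turn [-0.02  0.07 -0.3 ] F [-0.2 -0.1 -0.5] grip 0.153 41.1 j [-0.24  0.15  2.03 -0.    0.96  1.31]
t 28.38 pos [531.6 -23.6  48.9] shift [-1.  -0.1 18.9] turn [-0.02  0.07 -0.3 ] F [-0.2 -0.1 -0.5] grip 0.153 41.1 j [-0.24  0.15  2.03 -0.    0.96  1.31]
```

Emit:
{"method": "apply_moves", "body": {
  "steps": [
    [-1,0,5,0,0,0,-1],
    [0,0,5,0,0,0,-1],
    [0,0,4,0,0,0,-1],
    [0,0,2,0,0,0,-1],
    [0,0,0,0,0,0,-1]
  ]
}}

```text
clock: 29.0
ee_pos: [530.7, -23.5, 33.3]
tool_rot: [-0.0, 1.0, 0.013, -0.0]
contact_force: [-0.1, -0.8, -1.7]
grip_width: 0.151
grasp_force: 41.1
```

Emit:
{"method": "apply_moves", "body": {
  "steps": [
    [0,0,1,0,0,0,-1],
    [0,0,1,0,0,0,-1],
    [0,0,0,0,0,0,-1]
  ]
}}

```text
clock: 29.38
ee_pos: [530.8, -23.5, 31.4]
tool_rot: [-0.0, 1.0, 0.013, -0.0]
contact_force: [-0.9, -0.8, -1.5]
grip_width: 0.15
grasp_force: 41.1
```

Emit:
{"method": "apply_moves", "body": {
  "steps": [
    [0,0,1,0,0,0,-1],
    [0,0,0,0,0,0,-1]
  ]
}}

```text
clock: 29.62
ee_pos: [530.8, -23.5, 30.3]
tool_rot: [-0.0, 1.0, 0.013, -0.0]
contact_force: [0.0, -0.1, -1.4]
grip_width: 0.156
grasp_force: 41.1
```

Emit:
{"method": "apply_moves", "body": {
  "steps": [
    [0,0,1,0,0,0,-1],
    [0,0,0,0,0,0,-1]
  ]
}}

```text
clock: 29.88
ee_pos: [530.9, -23.6, 29.4]
tool_rot: [0.0, 1.0, 0.013, 0.0]
contact_force: [-0.1, 0.2, -0.4]
grip_width: 0.151
grasp_force: 41.1
```

Emit:
{"method": "apply_moves", "body": {
  "steps": [
    [0,0,0.7,0,0,0,-1],
    [0,0,0,0,0,0,-1]
  ]
}}

```text
clock: 30.12
ee_pos: [530.9, -23.6, 29.3]
tool_rot: [-0.0, 1.0, 0.014, -0.0]
contact_force: [-3.0, -0.1, 4.6]
grip_width: 0.152
grasp_force: 41.8
```

Contact came at z 29.3, as predicted for the housing's rim. Release, rise and move aside to check.

Emit:
{"method": "apply_moves", "body": {
  "steps": [
    [0,0,-0.5,0,0,0,-0.4],
    [0,0,0,0,0,0,-0.4],
    [0,0,0,0,0,0,-0.4],
    [0,0,-10,0,0,0,-0.4],
    [0,0,-20,0,0,0,-0.4],
    [0,0,-50,0,0,0,-0.4],
    [0,0,-50,0,0,0,-0.4],
    [0,50,0,0,0,0,-0.4],
    [0,50,0,0,0,0,-0.4],
    [0,50,0,0,0,0,-0.4]
  ]
}}

```text
clock: 31.38
ee_pos: [535.1, -175.0, 160.5]
tool_rot: [0.0, 1.0, 0.014, 0.001]
contact_force: [0.4, -0.1, 0.6]
grip_width: 0.298
grasp_force: 0.0
```

Emit:
{"method": "apply_moves", "body": {
  "steps": [
    [0,50,0,0,0,0,-0.4],
    [0,50,0,0,0,0,-0.4],
    [0,0,0,0,0,0,-0.4]
  ]
}}

```text
clock: 31.75
ee_pos: [537.4, -276.8, 160.0]
tool_rot: [0.001, 1.0, 0.011, 0.0]
contact_force: [0.1, -0.1, -0.5]
grip_width: 0.298
grasp_force: 0.0
```

```bash
python3 - <<'E'
from h import *
c=capture("top"); s=capture("side"); g=c["color"].mean(2)
im=c["color"].astype(int); sat=im.max(2)-im.min(2)
m=np.zeros(g.shape,bool); m[180:268,226:298]=1; m&=(sat<40)&(g>120)
n,l,st,ce=cv2.connectedComponentsWithStats(m.astype(np.uint8)); k=1+st[1:,4].argmax()
v,u=np.where(l==k); r=cv2.minAreaRect(ray(c,u,v,55)[:,:2].astype(np.float32)); print(len(u),r, bot.get_state()["ee_pos"])
b=cv2.resize(c["color"][175:275,220:300,::-1],(400,500),interpolation=cv2.INTER_CUBIC)
a=cv2.resize(s["color"][180:280,245:355,::-1],(440,400),interpolation=cv2.INTER_CUBIC)[:,:400]
for z,L,W,col in((50,84,50,(255,0,0)),(55,100,66,(0,0,255))):
  draw(b,c,box(L,W,530.6,-24.4,np.deg2rad(1.8),z),220,175,5,col)
  for q in proj(s,box(L,W,530.6,-24.4,np.deg2rad(1.8),z)): cv2.circle(a,tuple(((q-[245,180]+.5)*4).astype(int)),3,col,-1)
o=np.zeros((500,800,3),np.uint8); o[:,:400]=b; o[:400,400:]=a; cv2.imwrite("pics/c9.png",o)
E
```

```text
928 ((531.7457275390625, -25.92992401123047), (101.79364776611328, 66.15711212158203), 1.6128462553024292) [ 537.44715315 -273.53246767  159.48137334]
```

```bash
python3 - <<'E'
from h import *
s=capture("side"); im=s["color"].astype(int); sat=im.max(2)-im.min(2); g=im.mean(2)
P=proj(s,box(100,66,530.8,-25,np.deg2rad(1.7),55)).round(1); print("pred",P.tolist())
x0,y0=P.min(0).astype(int)-6; x1,y1=P.max(0).astype(int)+10
m=np.zeros(g.shape,bool); m[y0:y1,x0:x1]=1; m&=(sat<28)&(g>100)
n,l,st,ce=cv2.connectedComponentsWithStats(m.astype(np.uint8)); k=1+st[1:,4].argmax()
h=cv2.findContours((l==k).astype(np.uint8),0,2)[0][0]; print(st[k],cv2.approxPolyDP(h,3,True)[:,0].tolist())
E
```

```text
pred [[275.6, 228.9], [284.9, 213.4], [325.9, 221.4], [318.7, 237.8]]
[277 213  50  26 867] [[277, 228], [321, 238], [326, 221], [299, 213], [285, 214]]
```

All four cover corners in the side view lie within about 2 px of where a flat, centred cover would put them. In the top view it is within about 1.5 mm of the housing's centre and 0.2° of its line. Handing in.

```bash
python3 -c "
from bench import bot
print(bot.job_done(), bot.get_state()['clock'])"
```

```text
the job is handed in; nothing more can be done
the job is handed in; nothing more can be done
```

The iron housing is upright and flat on the crate floor with the aluminium cover lying lug up on top, centred to about 1.5 mm; the first grasp of the housing missed and only pinched its rim, so I set it back down and regrasped it, and the job was handed in at about 32 s.

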